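# Stand the toppled CPU cooler in its socket

### The job

The tower CPU cooler has toppled over and lies on its side on the bench. Stand it upright, copper cold plate down, in the shallow rectangular frame around the processor on the mainboard, so that the plate drops inside the frame and sits fully down and level. Set it down gently without dropping it, let go of it, and leave the other things on the bench where they are.

Things in the scene. Friction and masses are not known exactly. Their poses are not given: they have to be found in the camera images.
- cooler: Tower CPU cooler, 123 mm tall, 0.27-0.5 kg. Origin: centre of the cold plate's underside; z runs to its top. Copper plate 36 (x) by 46 (y) mm, z 0-14; pipes; fin stack 46 (x) by 64 (y) mm, z 36-120, solid to the touch. At the start it lies on its narrow 46 mm side, y axis vertical, origin 32 mm above the table, top end roughly towards the robot; its 46 mm thickness can be gripped from above.
- cooler_grip (a point): Point on the cooler's axis inside the fin stack, 72 mm from the plate's underside, near the centre of mass; same axes as the cooler.
- board: Fixed test bench plate with mainboard, 180 mm square; origin: centre of its underside on the table, z up. Board's face 21 mm above the table. Two memory sticks stand along x at y = 58 and 69 mm (132 mm long, tops 54 mm above the table); port blocks along y = -70 mm, tops up to 51 mm. All else is below 36 mm.
- socket (a point): Centre of the processor's steel lid (38 mm square), 25 mm above the table, on which the cold plate must rest; board's axes. Round it a grey frame: opening 49 mm along x by 39 mm along y, walls 6 mm thick, top 6 mm above the lid. The plate fits with 1.5 mm play per side when its 46 mm side (cooler's y) runs along the board's x, either way round.
- figure: White toy figure, 75 mm tall, 42 mm wide, standing (origin: centre of its underside). Bystander.
- speaker: Black desktop speaker, 70 x 66 x 108 mm, standing (origin: centre of its underside). Bystander.
- casefan: Black square case fan, 120 x 120 x 25 mm, lying flat (origin: centre of its underside). Bystander.
- driver: Screwdriver, 170 mm long, lying along its x axis (origin: under its middle). Bystander.
Mind the look-alikes: they are no part of the job. What is shaped like the cooler but purple is not meant.

How it is judged:
On the way:
1. the cooler has been brought upright (angle between cooler's own z axis and vertical below 0.2 rad), for 0.2 s.
At the end, for the whole second after the job is handed in: The cooler stands at rest in the frame: cold plate within 5 mm of the socket's centre, within 2.5 mm of resting on the processor's lid, upright within 0.06 rad, its wide side along the board's x within 0.15 rad (horizontal distance between cooler and socket below 0.005 m and z of cooler in the frame of socket between -0.003 and 0.0025 m and angle between cooler's own z axis and vertical below 0.06 rad and angle between the y axis of cooler and the x axis of board, either way round below 0.15 rad and linear speed of cooler below 0.01 m/s and angular speed of cooler below 0.1 rad/s); the robot touches nothing.
It fails at once if the cooler is rammed on to the board (over 45 N) (contact force between cooler and board above 45 N).
It fails at once if the cooler is dropped or plunged into the frame: faster than 0.2 m/s within 25 mm above the processor's lid (horizontal distance between cooler and socket below 0.03 m and z of cooler in the frame of socket below 0.025 m and linear speed of cooler above 0.2 m/s).
It fails at once if a bystander is shifted by more than 30 mm or the figure or speaker knocked over (distance of any of figure, speaker, casefan, driver from where it was at the start of the episode above 0.03 m or angle between any of figure, speaker's own z axis and vertical above 0.5 rad).
It also fails if it takes over 51 s, if anything falls off the work surface, if the arm or the gripper's body presses on something with over 40 N, if the wrist force passes 120 N, or if a joint passes its speed limit or range.

### The arm

A 6-joint arm with a two-finger parallel gripper is mounted at the origin on the work surface. World frame = base frame: x ahead of the robot, y to its left, z up, the work surface at z = 0. Lengths are in m, angles in rad, forces in N, time in s.
With the tool pointing down it reaches from about 0.325 to 0.775 m from the base axis. Payload 5.5 kg.
Tool frame: the origin (TCP) lies midway between the tips of the shut fingers; the grasp point (between the pads) lies 19 mm behind it (arm.pinch_z is the distance from the TCP to the grasp point, in m); z points along the fingers, y is the line along which they close (so a half turn about z gives the same grasp; the last joint's range is limited). The gripper opens to 88 mm and grips with 3 to 60 N. Pads are 20 mm wide; open, the fingers measure 115 mm over their backs; the gripper's body (75 mm by 178 mm) begins 61 mm behind the grasp point.
Start: joints at [-1.405, 0.091, 1.231, -0, 1.82, -0.057], TCP at [0.133, -0.585, 0.223] pointing down, gripper open.
Joint ranges: [-2.87, 2.87], [-0.86, 2.18], [0.17, 2.46], [-1.51, 4.65], [0.06, 2.69], [-2.65, 2.65]. Speed limits (rad/s): [2.57, 2.57, 3.01, 3.14, 3.14, 3.14].

### API

Orientations are given as [roll, pitch, yaw] about the fixed x, y, z axes, in that order (R = Rz(yaw) Ry(pitch) Rx(roll)).
In Python, from plant import arm gives the robot as it stands. The module is installed in compiled form; this text tells all that it offers.
- The arm moves only by the tool send_rows, never from a script. Its argument "plan" is a list of rows, each a list of 4 numbers: the shift along the world's x, y, z in units of 60 mm (1.0 is 60 mm), then the turn about the world's z in units of 10 degrees (1.0 is 10 degrees). In form: [[tx, ty, tz, turn], ...]. A call has 1 to 5 rows; each row shifts and turns the commanded pose from where the row before left it; what a row does not reach is not made up. A row lasts 1/8 s, in which the tool goes at most 62.5 mm and 10.7 degrees, less where a joint would pass 70% of its speed; a pose out of reach is approached as far as the arm can. A call is refused whole if a number of a shift passes 1 or a number of a turn 1, either way. A call with a gripper value outside its range is refused whole. "claw" is the opening, from 0 (shut) to 1 (fully open), set as the call begins (left out, the last holds). The fingers move at their own pace and stop on an object; "grip_force" is the grip in N (left out, the last holds). Time passes only in rows, so rows that do not move let the fingers close. It gives the time, the measured TCP pose, the force, the opening and the grip force at its end, in the units of the state.
- arm.sense(): the state, without advancing time (a new reading comes with each control period).
- arm.camera(name): name is "side" or "top"; returns the picture (420x560x3 uint8, red, green, blue); there is no depth.
- arm.calibration(name): a dict with "fov_y" (degrees; the focal length in pixels is half the picture's height over the tangent of half this angle, whatever the lens; pixels are square), "cx", "cy" (the principal point, pixels), "extrinsics" (4x4, takes a point from world to camera coordinates). Camera axes: x right, y down, z forward; pixel columns grow to the right and rows downward; lengths in m; the calibration is good to about 2 mm. A picture is of the moment at which its call begins. calibration takes no time and is no camera call.
- arm.finish_job(): hands the job in; it is judged then, once.
Trained networks look in the newest picture that a camera, given by its name, has taken for a name from the list of things; names that differ only in an ending like _2 or _b are one class to them, and where a whole thing is asked for, a point or a joint stands for the part that bears it (a point fixed in the world has none). Each returns a list of dicts, best first, with "confidence" (0 to 1); they miss things now and then, are a little off and sometimes report something else, mostly with a low value. They report only what shows in the picture. A call takes as long as a camera call. They do not tell look-alikes from the thing itself.
- arm.look_for(camera, thing): "bbox" ([left, top, width, height] in pixels, round what is visible of it).
- arm.tip_of(camera, thing): "point" ([column, row] in pixels: a listed point, or the origin of a listed thing).
The state is a dict: "t": time; "joint_positions": joint angles; "qvel": joint speeds; "effort": joint torques, N m; "ee_pos": TCP position; "orientation": TCP orientation; "contact_force": force on the tool from outside, world axes, zero at the start; "moment": the same for the moment, N m; "width": finger opening in m; "grip_force": force on a finger pad.
Only numpy, scipy, OpenCV 4.12 (cv2) and the standard library are available. Lean on these libraries where they do the work, as an engineer would, in place of code of your own. Each camera call takes 0.05 s, during which the arm holds its last target. There are 200 camera calls.

## Working session

There is one attempt and no reset: what is moved stays moved. The work goes in short steps, Python scripts to look and compute and a tool call to move; the robot and the scene stay as the last step left them, time stands still between calls to the robot, and variables do not carry over. Pictures are saved under pics/ and viewed, at most 12 in all, crops included, and the job is handed in when it is done.

Besides the shell and the picture viewer there is one more tool, called after ">>>" in YAML: its name, and indented under it one key for each argument. send_rows: Moves the arm, as the interface text tells. Its arguments: {"type":"object","properties":{"plan":{"type":"array"},"claw":{"type":"number"},"grip_force":{"type":"number"}},"required":["plan"]}

```bash
mkdir -p pics; cat > h.py <<'E'
import numpy as np, cv2
from plant import arm
def cal(n):
    c=arm.calibration(n); f=210/np.tan(np.radians(c["fov_y"])/2)
    return f,c["cx"],c["cy"],np.array(c["extrinsics"])
def proj(n,p):
    f,cx,cy,E=cal(n); q=E[:3,:3]@np.array(p,float)+E[:3,3]
    return np.array([cx+f*q[0]/q[2],cy+f*q[1]/q[2]])
def ray(n,px):
    f,cx,cy,E=cal(n); d=E[:3,:3].T@np.array([(px[0]-cx)/f,(px[1]-cy)/f,1]); o=-E[:3,:3].T@E[:3,3]
    return o,d/np.linalg.norm(d)
def onz(n,px,z):
    o,d=ray(n,px); return o+d*(z-o[2])/d[2]
def tri(a,b):
    (o1,d1),(o2,d2)=ray("side",a),ray("top",b)
    s=np.linalg.lstsq(np.c_[d1,-d2],o2-o1,rcond=None)[0]
    p,q=o1+s[0]*d1,o2+s[1]*d2; return (p+q)/2,np.linalg.norm(p-q)
def snap(n,f,box=None,k=1):
    im=arm.camera(n)[:,:,::-1]
    if box: x,y,w,h=box; im=im[y:y+h,x:x+w]
    cv2.imwrite("pics/"+f,cv2.resize(im,None,fx=k,fy=k,interpolation=cv2.INTER_CUBIC))
E
python3 - <<'E'
from h import *
np.set_printoptions(precision=3,suppress=True)
snap("side","s0.png");snap("top","t0.png")
for n in("side","top"):
    o,_=ray(n,(0,0)); print(n,o,cal(n)[0])
    for t in("cooler","cooler_grip","socket","board"):
        for r in arm.tip_of(n,t)[:3]: print(t,"tip",np.round(r["point"],1),round(r["confidence"],2))
        if t in("cooler","board"):
            for r in arm.look_for(n,t)[:3]: print(t,"box",np.round(r["bbox"],1),round(r["confidence"],2))
E
```

```text
side [ 0.292 -0.752  0.726] 441.54867556979565
cooler tip [297.9 156.3] 0.91
cooler tip [271.2 157.8] 0.84
cooler box [292.1 149.   42.2  38.6] 0.87
cooler box [224.9 147.6  51.   34.3] 0.63
cooler_grip tip [247.2 166.8] 0.82
cooler_grip tip [319.7 167. ] 0.78
socket tip [308.9 257.7] 0.89
board tip [309.3 268. ] 0.75
board box [256.1 221.8 110.8  92.2] 0.56
board box [176.7 208.5  19.6  30.4] 0.29
top [0.474 0.014 1.049] 388.17610244006977
cooler tip [215.7 152.4] 0.78
cooler tip [212.4 180.8] 0.69
cooler box [215.7 128.   45.5  32. ] 0.78
cooler box [199.5 179.   24.4  47.6] 0.77
cooler_grip tip [211.  209.9] 0.69
cooler_grip tip [243.8 139.9] 0.57
cooler_grip tip [289.5 147.4] 0.47
socket tip [351.7 199.8] 0.96
board tip [350.3 198.6] 0.78
board box [320.7 162.7  68.1  73.6] 0.86
```

View pics/s0.png

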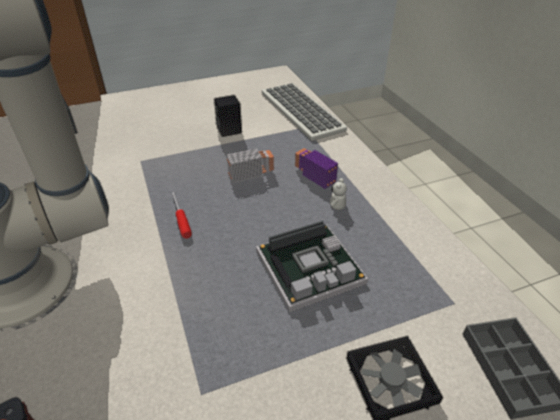

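View pics/t0.png

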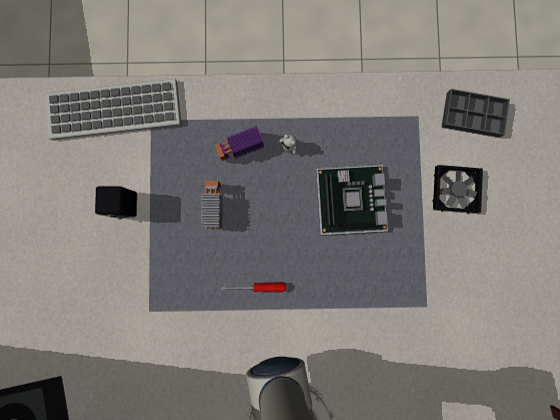

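Two cooler-shaped things show. The silver one is at side (250,163) and top (211,205), with its copper plate at top (212,184). The purple one is at side (318,168) and top (240,142). The silver one fits: the task rules out purple, and the silver one's top end points at the robot. The board is at side (310,262) and top (352,200). Next is one enlarged crop to confirm, plus measurements.

```bash
python3 - <<'E'
from h import *
np.set_printoptions(precision=4,suppress=True)
s=arm.camera("side")[:,:,::-1];t=arm.camera("top")[:,:,::-1]
def c(im,x,y,w,h): return cv2.resize(im[y:y+h,x:x+w],(400,300),interpolation=cv2.INTER_CUBIC)
# 80x60 crops -> 5x ; board 104x78
cv2.imwrite("pics/m.png",np.vstack([np.hstack([c(s,215,135,80,60),c(t,175,172,80,60)]),np.hstack([c(s,250,215,120,90),c(t,302,162,100,75)])]))
print("origin",tri((271.2,157.8),(212.4,180.8)))
print("grip",tri((247.2,166.8),(211,209.9)))
print("socket",tri((308.9,257.7),(351.7,199.8)), onz("top",(351.7,199.8),.025),onz("side",(308.9,257.7),.025))
print(arm.sense()["ee_pos"],arm.sense()["orientation"],arm.sense()["width"],arm.pinch_z)
E
```

```text
origin (array([0.6397, 0.1923, 0.0394]), np.float64(0.0028796125108184055))
grip (array([0.5679, 0.1981, 0.0235]), np.float64(0.004111439091536353))
socket (array([ 0.5863, -0.1743,  0.0288]), np.float64(8.365088397922798e-05)) [ 0.5868 -0.175   0.025 ] [ 0.5879 -0.1712  0.025 ]
[ 0.1326 -0.5852  0.2226] [3.1416 0.     0.2227] 0.08799319810839926 0.0187
```

View pics/m.png

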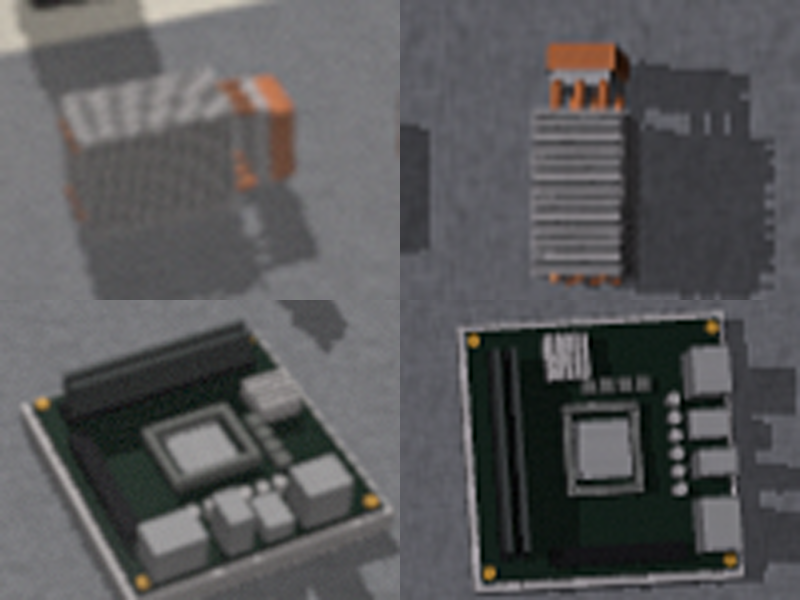

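The crop confirms it: a silver fin stack, copper plate at the far end (top ≈ (212,184)), lying along world x. The frame is at top (352,200). I'll refine both poses with an edge fit in each view.

```bash
cat > fit.py <<'E'
from h import *
from scipy.optimize import differential_evolution
from scipy.ndimage import map_coordinates
def rect(w,h,z,n=40):
    a=np.linspace(-1,1,n); o=np.ones(n)
    P=np.r_[np.c_[a,o],np.c_[a,-o],np.c_[o,a],np.c_[-o,a]]*[w/2,h/2]
    return np.c_[P,np.full(len(P),z)]
def fit(names,P,x0,r):
    G={}
    for n in names:
        g=np.mean([arm.camera(n).astype(float) for _ in range(3)],0)
        g=cv2.GaussianBlur(g,(0,0),.7)
        G[n]=np.hypot(*[cv2.Sobel(g,cv2.CV_64F,*d).max(2) if 0 else np.abs(cv2.Sobel(g,cv2.CV_64F,*d)).max(2) for d in((1,0),(0,1))])
    def cost(v):
        c,s=np.cos(v[2]),np.sin(v[2]); Q=P@np.array([[c,s,0],[-s,c,0],[0,0,1]])+[v[0],v[1],0]
        t=0
        for n in names:
            f,cx,cy,E=cal_[n]; q=Q@E[:3,:3].T+E[:3,3]
            t-=map_coordinates(np.minimum(G[n],250),[cy+f*q[:,1]/q[:,2],cx+f*q[:,0]/q[:,2]],order=1).mean()
        return t
    cal_={n:cal(n) for n in names}
    o=differential_evolution(cost,[(a-b,a+b) for a,b in zip(x0,r)],seed=0,tol=1e-6,popsize=20)
    return o.x,o.fun
E
python3 - <<'E'
from fit import *
np.set_printoptions(precision=4,suppress=True)
F=np.r_[rect(61,51,31),rect(49,39,31),rect(38,38,25)]/1e3
B=np.r_[F,rect(180,180,21)/1e3]
for ns in(["top"],["side"],["top","side"]):
    print(ns,"frame",*fit(ns,F,[.5865,-.174,.06],[.01,.01,.12]),"board",*fit(ns,B,[.5865,-.174,.06],[.01,.01,.12]))
# cooler fin top face, centre at cooler z=78
C=rect(84,46,64)/1e3
for ns in(["top"],["side"],["top","side"]): print(ns,"fins",*fit(ns,C,[.565,.198,0],[.015,.015,.2]))
for q in[(201.4,194),(201.4,227.6),(219.6,194),(219.6,227.6)]: print(onz("top",q,.064))
E
```

```text
['top'] frame [ 0.5895 -0.175   0.0201] -159.54051278103563 board [ 0.5895 -0.1749  0.0354] -149.20671580590198
['side'] frame [ 0.5881 -0.1758  0.0415] -143.3288460333326 board [ 0.5882 -0.1756  0.0978] -130.11852032517564
['top', 'side'] frame [ 0.5891 -0.1752  0.0279] -296.43689621133205 board [ 0.5891 -0.1754 -0.0016] -269.2932956423208
['top'] fins [ 0.5635  0.1939 -0.0032] -126.44674729434959
['side'] fins [ 0.5617  0.1954 -0.0459] -123.51270794264556
['top', 'side'] fins [ 0.5631  0.194  -0.0064] -241.89015505672864
[0.6034 0.2158 0.064 ]
[0.5175 0.2157 0.064 ]
[0.6027 0.1693 0.064 ]
[0.5168 0.1695 0.064 ]
```

>>> send_rows:
  plan:
    - [0.45, 0.85, 0, -0.64]
    - [0.45, 0.85, 0, -0.64]
    - [0.45, 0.85, 0, 0]
    - [0.45, 0.85, 0, 0]
    - [0.45, 0.85, 0, 0]
  claw: 1
  grip_force: 8

```text
t: 3.22
ee_pos: [0.2681, -0.3285, 0.2228]
orientation: [3.141, -0.001, -0.001]
contact_force: [0.5, -0.5, 0.1]
width: 0.0876
grip_force: 0.0
```

>>> send_rows:
  plan:
    - [0.45, 0.85, 0, 0]
    - [0.45, 0.85, 0, 0]
    - [0.45, 0.85, 0, 0]
    - [0.45, 0.85, 0, 0]
    - [0.45, 0.85, 0, 0]

```text
t: 3.85
ee_pos: [0.4031, -0.0734, 0.223]
orientation: [3.141, -0.001, -0.001]
contact_force: [0.4, -0.7, -0.5]
width: 0.0881
grip_force: 0.0
```

>>> send_rows:
  plan:
    - [0.45, 0.85, 0, 0]
    - [0.45, 0.85, 0, 0]
    - [0.45, 0.85, 0, 0]
    - [0.45, 0.85, 0, 0]
    - [0.2, 0.8, 0, 0]

```text
t: 4.47
ee_pos: [0.5233, 0.1787, 0.2222]
orientation: [3.141, 0.0, -0.0]
contact_force: [-0.5, 0.1, 0.2]
width: 0.0879
grip_force: 0.0
```

>>> send_rows:
  plan:
    - [0.17, 0.27, 0, 0]
    - [0, 0, -1, 0]
    - [0, 0, -1, 0]
    - [0, 0, -0.9, 0]
    - [0, 0, -0.58, 0]

```text
t: 5.1
ee_pos: [0.5312, 0.1926, 0.0104]
orientation: [3.141, 0.004, -0.001]
contact_force: [0.3, 0.1, 0.6]
width: 0.0876
grip_force: 0.0
```

>>> send_rows:
  plan:
    - [0, 0, 0, 0]
    - [0, 0, 0, 0]
    - [0, 0, 0, 0]
    - [0, 0, 0, 0]
    - [0, 0, 0, 0]
  claw: 0
  grip_force: 8

```text
t: 5.72
ee_pos: [0.5334, 0.1935, 0.0152]
orientation: [-3.14, -0.002, -0.0]
contact_force: [-1.0, 1.4, 4.5]
width: 0.0457
grip_force: 8.0
```

>>> send_rows:
  plan:
    - [0.04, 0, 0.2, 0]
    - [0.04, 0, 0.2, 0]
    - [0.04, 0, 0.2, 0]
    - [0.04, 0, 0.2, 0]
    - [0.04, 0, 0.2, 0]

```text
t: 6.35
ee_pos: [0.545, 0.193, 0.0747]
orientation: [-3.142, -0.0, -0.001]
contact_force: [-0.2, -0.1, -3.9]
width: 0.0461
grip_force: 8.0
```

>>> send_rows:
  plan:
    - [0, 0, 0.2, 0]
    - [0, 0, 0.2, 0]
    - [0, 0, 0.2, 0]
    - [0, 0, 0.2, 0]
    - [0, 0, 0, 0]

```text
t: 6.98
ee_pos: [0.5455, 0.1932, 0.1235]
orientation: [-3.141, -0.003, -0.001]
contact_force: [-0.2, -0.5, -3.5]
width: 0.0457
grip_force: 8.0
```

```bash
python3 - <<'E'
from h import *
s=arm.camera("side")[:,:,::-1];t=arm.camera("top")[:,:,::-1]
def c(im,x,y,w,h): return cv2.resize(im[y:y+h,x:x+w],(400,400),interpolation=cv2.INTER_CUBIC)
cv2.imwrite("pics/m2.png",np.hstack([c(s,190,90,120,120),c(t,150,130,130,130)]))
print(arm.sense())
E
```

```text
{'t': 7.075, 'joint_positions': array([ 2.81637525e-01,  3.52979071e-02,  1.46720814e+00, -2.17991244e-05,
        1.63928274e+00,  1.85302282e+00]), 'qvel': array([ 0.00209191,  0.00720965,  0.01373391,  0.00137289, -0.00104418,
        0.00098211]), 'effort': array([ 6.25825895e-03, -4.54579890e+01, -4.38853240e+01, -4.49581433e-02,
       -2.20781397e-01, -3.56078990e-04]), 'ee_pos': array([0.54471509, 0.19298795, 0.12166026]), 'orientation': array([ 3.14151714e+00,  1.82318788e-04, -5.90462064e-04]), 'contact_force': array([-0.14012044,  0.32267826, -3.76484816]), 'moment': array([-0.0285102 ,  0.15155148,  0.0364298 ]), 'grip_force': 7.999771535396576, 'width': 0.045833923126736904}
```

View pics/m2.png

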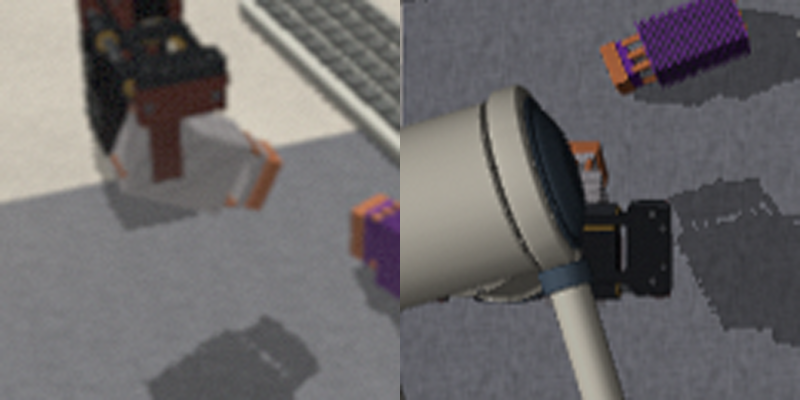

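The cooler is gripped but sits only about 30° from lying (side: plate at (268,152)); pad friction holds it there. I'll ease the grip a little so it swings down.

>>> send_rows:
  plan:
    - [0, 0, -0.15, 0]
    - [0, 0, -0.15, 0]
    - [0, 0, 0, 0]
  grip_force: 6

```text
t: 7.45
ee_pos: [0.5437, 0.1927, 0.1016]
orientation: [3.141, 0.004, -0.001]
contact_force: [-0.2, -0.4, -5.2]
width: 0.0459
grip_force: 6.0
```

```bash
python3 - <<'E'
from h import *
print(arm.tip_of("side","cooler") if arm.camera("side") is not None else 0)
s=arm.sense();print(s["contact_force"],s["moment"],s["ee_pos"],s["width"],s["grip_force"])
E
```

```text
[{'point': [258.0, 166.5], 'confidence': 0.85}, {'point': [300.4, 156.9], 'confidence': 0.81}]
[ 0.36808356 -0.43416472 -3.92116051] [0.02183237 0.00826965 0.0450455 ] [0.54450627 0.19295301 0.10321767] 0.04622829222878982 5.999842062592506
```

```bash
cat > tilt.py <<'E'
from h import *
def look(name):
    s=arm.camera("side")[:,:,::-1]; e=arm.sense()["ee_pos"]; p=e+[0,0,.0187]; u,v=proj("side",p).astype(int)
    cv2.imwrite("pics/"+name,cv2.resize(s[v-60:v+60,u-60:u+60],(600,600),interpolation=cv2.INTER_CUBIC))
    print("crop origin",u-60,v-60,"x5")
    for a in(0,30,60,75,90): print(a,proj("side",p+.108*np.array([np.cos(np.radians(a)),0,-np.sin(np.radians(a))])).round(1))
    print([(np.round(r["point"],1),round(r["confidence"],2)) for r in arm.tip_of("side","cooler")])
    s=arm.sense(); print(e,s["contact_force"],s["moment"],s["width"],s["t"])
E
python3 -c "
from tilt import *
look('a1.png')"
```

```text
crop origin 176 78 x5
0 [275.9 130.4]
30 [271.  148.8]
60 [257.7 163.8]
75 [248.8 169.1]
90 [239.1 172.4]
[(array([297.3, 156.4]), 0.97), (array([256.8, 162.5]), 0.57)]
[0.54480881 0.19302877 0.10379259] [ 0.22396844  0.51239297 -3.98792461] [ 0.00736274  0.07806072 -0.03839685] 0.04615170966789657 7.65
```

View pics/a1.png

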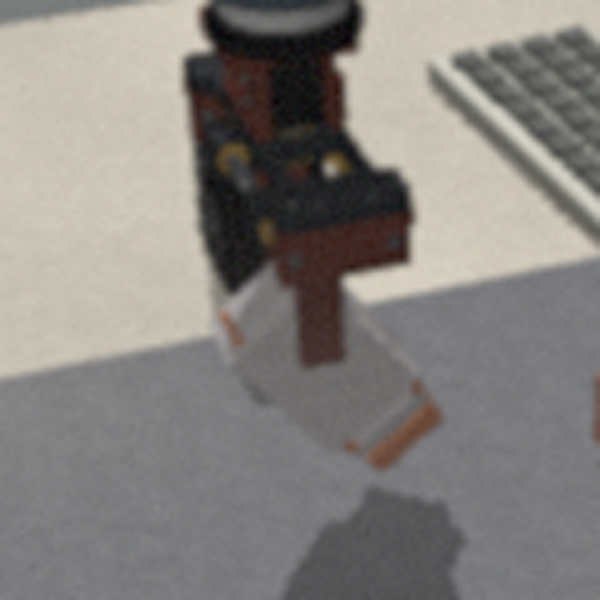

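It's now at about 60° (plate at side (257,163)). I'll ease the grip further.

>>> send_rows:
  plan:
    - [0, 0, 0, 0]
    - [0, 0, 0, 0]
    - [0, 0, 0, 0]
  grip_force: 4.7

```text
t: 8.02
ee_pos: [0.5448, 0.193, 0.104]
orientation: [-3.141, -0.0, -0.001]
contact_force: [-0.2, 0.7, -4.0]
width: 0.0458
grip_force: 4.7
```

```bash
python3 -c "
from tilt import *
look('a2.png')"
```

```text
crop origin 176 78 x5
0 [275.9 130.3]
30 [271.  148.7]
60 [257.7 163.8]
75 [248.8 169.1]
90 [239.1 172.4]
[(array([256. , 159.6]), 0.86), (array([296.9, 158.2]), 0.86)]
[0.54478171 0.19302455 0.1038851 ] [ 0.24732869  0.09126608 -5.34945524] [ 0.0127139   0.04388189 -0.01167489] 0.046189340092989646 8.125
```

```bash
cat >> tilt.py <<'E'
def copper():
    p=arm.sense()["ee_pos"]+[0,0,.0187]; im=arm.camera("side").astype(int); h=cv2.cvtColor(im.astype(np.uint8),cv2.COLOR_RGB2HSV)
    u,v=proj("side",p).astype(int)
    m=(h[...,0]<14)&(h[...,1]>110)&(h[...,2]>110)
    m[:v+5]=0; m[:,:u-45]=0; m[:,u+52:]=0
    n,l,st,ce=cv2.connectedComponentsWithStats(m.astype(np.uint8)); k=1+np.argmax(st[1:,4])
    ys,xs=np.where(l==k); r=cv2.minAreaRect(np.c_[xs,ys].astype(np.float32))
    print("copper",ce[k].round(1),st[k],r,cv2.boxPoints(r).round(1).tolist())
    for a in(30,45,60,75,90):
        d=np.array([np.cos(np.radians(a)),0,-np.sin(np.radians(a))]); print(a,proj("side",p+.101*d-[0,.018,0]).round(1))
E
python3 -c "
from tilt import *
copper()"
```

```text
copper [260.2 160.5] [259 159   3   4   4] ((260.2307434082031, 160.65382385253906), (0.5547001957893372, 3.605551242828369), 33.690067291259766) [[259.0, 162.0], [261.0, 159.0], [261.5, 159.3000030517578], [259.5, 162.3000030517578]]
30 [271.3 151.5]
45 [265.8 159.3]
60 [258.6 165.8]
75 [250.2 170.8]
90 [241.  173.9]
```

Still about 60°, with the plate near side (258,163). I'll move away from the purple look-alike to clear table, then use table contact to bring it fully upright.

>>> send_rows:
  plan:
    - [-0.25, -0.5, 0, 0]
    - [-0.25, -0.6, 0, 0]
    - [-0.25, -0.6, 0, 0]
    - [0, -0.4, 0, 0]
    - [0, 0, 0, 0]
  grip_force: 6

```text
t: 8.8
ee_pos: [0.4998, 0.0657, 0.1041]
orientation: [3.141, -0.001, -0.003]
contact_force: [0.4, 0.7, -4.8]
width: 0.0458
grip_force: 6.0
```

>>> send_rows:
  plan:
    - [0, 0, 0, 0]
    - [0, 0, 0, 0]
    - [0, 0, 0, 0]
  grip_force: 4

```text
t: 9.18
ee_pos: [0.4998, 0.0677, 0.1037]
orientation: [-3.141, 0.0, 0.0]
contact_force: [0.8, 0.0, -4.3]
width: 0.0459
grip_force: 4.0
```

```bash
python3 -c "
from tilt import *
look('a3.png')"
```

```text
crop origin 174 108 x5
0 [277.2 159.2]
30 [271.8 178.5]
60 [257.2 194.6]
75 [247.5 200.3]
90 [236.9 204. ]
[(array([295.5, 154.4]), 0.84)]
[0.49979088 0.06757156 0.1037338 ] [-0.33868054 -1.36125128 -3.83229932] [ 0.01108599  0.06603882 -0.00197898] 0.04592430107360358 9.275
```

View pics/a3.png

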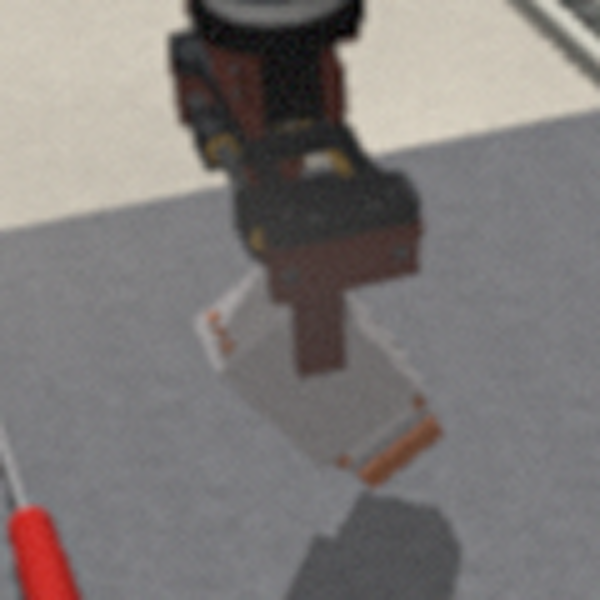

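Still about 60° at 4 N, with the plate at side (254,198). I'll lower it to table contact and walk it over with an arc in +x.

>>> send_rows:
  plan:
    - [0, 0, -0.1, 0]
    - [0, 0, -0.1, 0]
    - [0, 0, -0.07, 0]
    - [0, 0, 0, 0]
  grip_force: 5

```text
t: 9.78
ee_pos: [0.5, 0.0671, 0.0882]
orientation: [-3.141, -0.001, -0.001]
contact_force: [-0.8, -0.0, -0.3]
width: 0.0459
grip_force: 5.0
```

>>> send_rows:
  plan:
    - [0.1, 0, 0.02, 0]
    - [0.1, 0, 0.01, 0]
    - [0.1, 0, 0.01, 0]
    - [0.1, 0, 0, 0]
    - [0.1, 0, 0, 0]

```text
t: 10.4
ee_pos: [0.5303, 0.067, 0.09]
orientation: [-3.142, -0.0, -0.001]
contact_force: [-1.0, 0.1, 1.8]
width: 0.0457
grip_force: 5.0
```

```bash
python3 -c "
from tilt import *
look('a4.png')"
```

```text
crop origin 187 110 x5
0 [289.2 161.3]
30 [283.5 180.3]
60 [269.  196.1]
75 [259.4 201.7]
90 [249.1 205.4]
[(array([256.3, 202.4]), 0.75), (array([297.4, 157. ]), 0.63)]
[0.53079897 0.06699816 0.08994899] [0.66540568 0.40791512 0.30447066] [ 0.005504   -0.24474148 -0.00733017] 0.046152086697783104 10.5
```

View pics/a4.png

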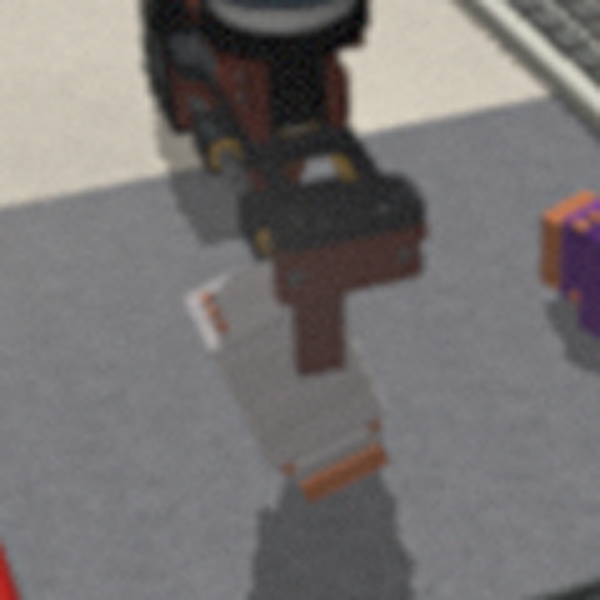

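It worked: it's now about 78° (plate near side (256,203)). I'll continue the arc and press it level.

>>> send_rows:
  plan:
    - [0.1, 0, 0, 0]
    - [0.1, 0, 0, 0]
    - [0.1, 0, -0.01, 0]
    - [0.1, 0, -0.01, 0]
    - [0.04, 0, -0.02, 0]

```text
t: 11.12
ee_pos: [0.5567, 0.067, 0.0877]
orientation: [3.142, -0.0, -0.001]
contact_force: [-0.8, -0.9, 0.2]
width: 0.0461
grip_force: 5.0
```

>>> send_rows:
  plan:
    - [0, 0, -0.03, 0]
    - [0, 0, -0.03, 0]
    - [0, 0, 0, 0]
  grip_force: 3.5

```text
t: 11.5
ee_pos: [0.5573, 0.067, 0.0857]
orientation: [-3.142, -0.004, -0.001]
contact_force: [1.9, 0.1, 5.1]
width: 0.046
grip_force: 3.5
```

```bash
python3 -c "
from tilt import *
look('a5.png')"
```

```text
crop origin 197 109 x5
0 [299.  160.6]
30 [293.2 179.4]
60 [278.6 195.1]
75 [269.2 200.7]
90 [258.9 204.3]
[(array([298.6, 156.4]), 0.74)]
[0.55717105 0.06696368 0.08558248] [ 1.63467689 -0.11879706  4.43354571] [-0.07210858 -0.34058766  0.02694266] 0.0457920466888847 11.6
```

View pics/a5.png

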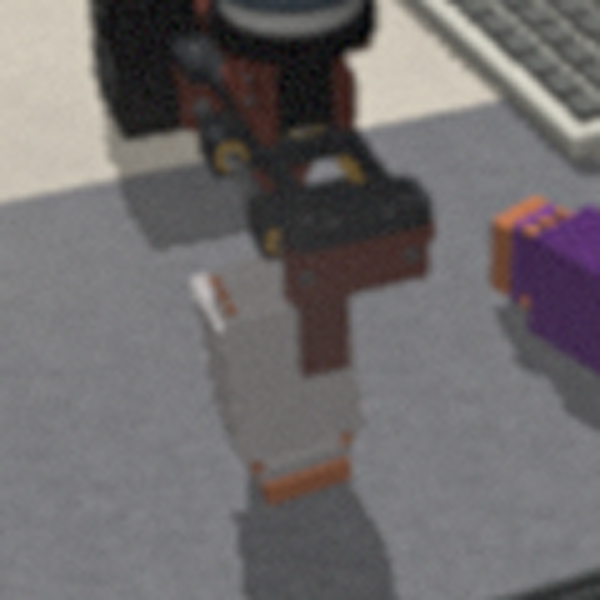

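Nearly upright, with the plate at side (258,205); the pads sit off-centre. I'll release it to settle on its plate, back away, and measure it.

>>> send_rows:
  plan:
    - [0, 0, 0.02, 0]
    - [0, 0, 0, 0]
    - [0, 0, 0, 0]
    - [0, 0, 0.5, 0]
    - [0, 0, 1, 0]
  claw: 1

```text
t: 12.22
ee_pos: [0.5544, 0.0669, 0.1724]
orientation: [3.141, 0.008, -0.001]
contact_force: [0.9, 0.2, 0.1]
width: 0.0874
grip_force: 0.0
```

>>> send_rows:
  plan:
    - [0, 0, 0.5, 0]
    - [0, 0.9, 0, 0]
    - [0, 0.9, 0, 0]
    - [0, 0.9, 0, 0]
    - [0, 0.3, 0, 0]

```text
t: 12.85
ee_pos: [0.5554, 0.2497, 0.2044]
orientation: [3.142, 0.001, 0.003]
contact_force: [0.8, 0.3, -0.3]
width: 0.0878
grip_force: 0.0
```

```bash
python3 - <<'E'
from fit import *
np.set_printoptions(precision=4,suppress=True)
s=arm.camera("side")[:,:,::-1];t=arm.camera("top")[:,:,::-1]
def c(im,x,y,w,h): return cv2.resize(im[y:y+h,x:x+w],(400,400),interpolation=cv2.INTER_CUBIC)
cv2.imwrite("pics/m3.png",np.hstack([c(s,210,120,100,100),c(t,200,110,100,100)]))
C=np.r_[rect(64,46,120)]/1e3
for ns in(["top"],["side"],["top","side"]): print(ns,*fit(ns,C,[.555,.067,0],[.03,.015,.15]))
Q=rect(46,36,14)[np.r_[40:80]]/1e3
print(arm.sense()["ee_pos"],arm.sense()["t"])
E
```

```text
['top'] [ 0.5522  0.0672 -0.0157] -116.69319512253723
['side'] [ 0.5516  0.0679 -0.0059] -82.48885164608753
['top', 'side'] [ 0.5522  0.0672 -0.0157] -200.83216882892884
[0.5562 0.2467 0.2053] 13.55
```

View pics/m3.png

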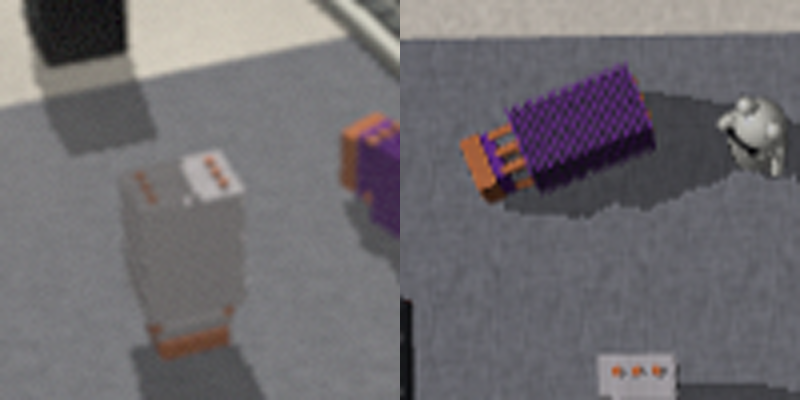

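It stands upright on its plate at (0.552, 0.067), with its top at side (258,162) and top (358→≈359/4+200). I'll regrasp it centrally and firmly.

>>> send_rows:
  plan:
    - [-0.07, -0.9, 0, 0]
    - [0, -0.9, 0, 0]
    - [0, -0.9, 0, 0]
    - [0, -0.3, 0, 0]
    - [0, 0, -0.4, 0]

```text
t: 14.18
ee_pos: [0.5532, 0.066, 0.1835]
orientation: [-3.141, -0.005, -0.003]
contact_force: [-0.3, 0.7, 0.3]
width: 0.088
grip_force: 0.0
```

>>> send_rows:
  plan:
    - [0, 0, -0.6, 0]
    - [0, 0, -0.6, 0]
    - [0, 0, -0.4, 0]
    - [0, 0, -0.27, 0]
    - [0, 0, 0, 0]

```text
t: 14.8
ee_pos: [0.5513, 0.0674, 0.0679]
orientation: [-3.142, 0.002, -0.0]
contact_force: [0.3, 0.8, -0.6]
width: 0.0878
grip_force: 0.0
```

>>> send_rows:
  plan:
    - [0, 0, 0, 0]
    - [0, 0, 0, 0]
    - [0, 0, 0, 0]
    - [0, 0, 0, 0]
  claw: 0
  grip_force: 30

```text
t: 15.3
ee_pos: [0.5522, 0.067, 0.0694]
orientation: [-3.141, -0.001, -0.001]
contact_force: [-0.3, -0.2, 0.4]
width: 0.0512
grip_force: 0.0
```

```bash
python3 -c "
from h import *
for i in range(3):
    arm.camera('side'); s=arm.sense(); print(s['ee_pos'],s['orientation'],s['contact_force'],s['t'])"
```

```text
[0.55207684 0.06700682 0.06930351] [-3.14155990e+00 -4.08844166e-04 -6.37461634e-04] [0.29853615 0.52421767 0.18121794] 15.35
[0.55205003 0.066946   0.0692379 ] [ 3.14153775e+00 -2.89948110e-04 -6.87732650e-04] [-0.70009488  0.50360932 -0.75410567] 15.4
[0.55205931 0.06696639 0.069247  ] [ 3.14155043e+00 -2.84960579e-04 -7.05067332e-04] [ 0.56029469  0.05435908 -0.42860289] 15.45
```

>>> send_rows:
  plan:
    - [0, 0, 0, 0]
    - [0, 0, 0.2, 0]
    - [0, 0, 0.5, 0]
    - [0, 0, 0.6, 0]
    - [0, 0, 0.4, 0]

```text
t: 16.08
ee_pos: [0.5521, 0.0671, 0.1729]
orientation: [-3.141, -0.001, -0.001]
contact_force: [0.2, 0.6, -3.9]
width: 0.0459
grip_force: 30.0
```

>>> send_rows:
  plan:
    - [0.1, -0.5, 0, 0.17]
    - [0.12, -0.75, 0, 0]
    - [0.13, -0.85, 0, 0]
    - [0.12, -0.85, 0, 0]
    - [0.1, -0.7, 0, 0]

```text
t: 16.7
ee_pos: [0.5858, -0.1538, 0.1706]
orientation: [-3.141, 0.001, 0.028]
contact_force: [0.6, 1.6, -4.2]
width: 0.0457
grip_force: 30.0
```

>>> send_rows:
  plan:
    - [0.05, -0.39, 0, 0]
    - [0, 0, -0.3, 0]
    - [0, 0, -0.3, 0]
    - [0, 0, -0.2, 0]
    - [0, 0, 0, 0]

```text
t: 17.32
ee_pos: [0.5884, -0.174, 0.121]
orientation: [-3.14, 0.003, 0.03]
contact_force: [-0.1, -0.1, -4.2]
width: 0.0459
grip_force: 30.0
```

```bash
python3 - <<'E'
from fit import *
np.set_printoptions(precision=4,suppress=True)
s=arm.camera("side")[:,:,::-1];t=arm.camera("top")[:,:,::-1]
def c(im,x,y,w,h): return cv2.resize(im[y:y+h,x:x+w],(400,400),interpolation=cv2.INTER_CUBIC)
cv2.imwrite("pics/m4.png",np.hstack([c(s,260,180,100,100),c(t,302,150,100,100)]))
S=arm.sense();e=S["ee_pos"];print(e,S["orientation"],S["contact_force"],S["width"],S["grip_force"],S["t"])
zb=e[2]-.0692; print("bottom z",zb)
for x in(-23,23):
  for y in(-18,18): print("plate corner",x,y,proj("side",[e[0]+x/1e3,e[1]+y/1e3,zb]).round(1))
E
```

```text
[ 0.5893 -0.1747  0.1233] [ 3.1416 -0.0003  0.03  ] [ 0.3462  0.0667 -4.2454] 0.04580098562499554 29.999421536922455 17.425
bottom z 0.05412912947763027
plate corner -23 -18 [304.3 258.1]
plate corner -23 18 [297.4 246.3]
plate corner 23 -18 [324.5 252.1]
plate corner 23 18 [317.1 240.7]
```

View pics/m4.png

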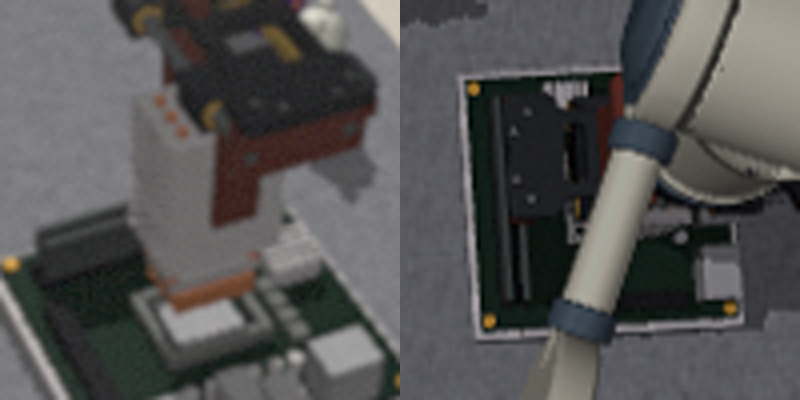

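The plate is over the frame (side corner at (304,258), as predicted). The gold screw positions suggest a bit more board yaw, so I'll check that.

```bash
python3 - <<'E'
from fit import *
np.set_printoptions(precision=4,suppress=True)
W=[onz("top",(302+(u-400)/4,162+(v-300)/4),.022)[:2] for u,v in[(474,341),(489,573),(712,327),(731,560)]]
W=np.array(W);print(W,W.mean(0))
for a,b in((1,0),(3,2)): d=W[a]*-1+W[b];print("yaw",np.arctan2(d[1],d[0]))
for a,b in((2,0),(3,1)): d=W[b]-W[a];print("yaw",np.arctan2(-d[0],d[1]))
# screws segmented in a fresh side picture and the original top crop
for f,n,(x0,y0) in(("t0","top",(0,0)),("s0","side",(0,0))):
    im=cv2.imread(f"pics/{f}.png"); h=cv2.cvtColor(im,cv2.COLOR_BGR2HSV)
    m=((h[...,0]>14)&(h[...,0]<28)&(h[...,1]>120)&(h[...,2]>110)).astype(np.uint8)
    k,l,st,ce=cv2.connectedComponentsWithStats(m)
    w=h[...,2].astype(float)*h[...,1]*m
    for i in range(1,k):
        if 3<=st[i,4]<40 and 150<ce[i][1]<330 and ce[i][0]>250:
            ys,xs=np.where(l==i);c=np.average(np.c_[xs,ys],0,w[ys,xs]); print(n,c.round(2),onz(n,c,.022)[:2])
E
```

```text
[[ 0.6626 -0.0943]
 [ 0.5073 -0.1005]
 [ 0.6696 -0.2539]
 [ 0.5134 -0.2609]] [ 0.5882 -0.1774]
yaw 0.04016624383121059
yaw 0.04477268072785245
yaw 0.0437474111968921
yaw 0.03784603937619567
top [379.58 168.22] [ 0.671  -0.2528]
top [319.98 171.73] [ 0.664 -0.093]
top [384.05 226.53] [ 0.5146 -0.2591]
top [323.86 229.91] [ 0.5082 -0.0995]
side [262.42 245.75] [ 0.5079 -0.0987]
side [360.77 274.8 ] [ 0.6694 -0.2512]
side [292.31 299.31] [ 0.5133 -0.2576]
```

>>> send_rows:
  plan:
    - [0, -0.01, -0.12, 0.06]
    - [0, 0, -0.12, 0]
    - [0, 0, -0.1, 0]
    - [0, 0, 0, 0]

```text
t: 17.92
ee_pos: [0.5887, -0.1759, 0.1016]
orientation: [-3.141, 0.002, 0.039]
contact_force: [-0.9, 0.2, -3.5]
width: 0.0461
grip_force: 30.0
```

>>> send_rows:
  plan:
    - [0, 0, -0.03, 0]
    - [0, 0, -0.03, 0]
    - [0, 0, -0.03, 0]
    - [0, 0, 0, 0]

```text
t: 18.42
ee_pos: [0.5891, -0.1759, 0.097]
orientation: [-3.141, 0.0, 0.04]
contact_force: [0.3, 0.0, -5.1]
width: 0.0455
grip_force: 30.0
```

The plate bottom is at 27.8 mm, below the frame top, with no contact. Last few millimetres next.

>>> send_rows:
  plan:
    - [0, 0, -0.02, 0]
    - [0, 0, -0.02, 0]
    - [0, 0, 0, 0]

```text
t: 18.8
ee_pos: [0.5891, -0.176, 0.0946]
orientation: [-3.141, 0.0, 0.04]
contact_force: [-0.3, -0.1, -4.2]
width: 0.0459
grip_force: 30.0
```

```bash
python3 -c "
from h import *
for i in range(3):
    arm.camera('side'); s=arm.sense(); print(s['ee_pos'],s['contact_force'],s['moment'],s['t'])"
```

```text
[ 0.58913415 -0.17597376  0.09474172] [-0.20714413 -0.54434819 -4.24156111] [ 0.05582972  0.0100188  -0.00688434] 18.85
[ 0.58917899 -0.17595726  0.09482693] [-0.21634821  0.18424078 -4.09085149] [ 0.01266002 -0.01573457 -0.00915662] 18.9
[ 0.58918913 -0.17600013  0.09486216] [ 0.70370373 -0.24177578 -4.33819421] [ 0.01304098 -0.03762319  0.03289201] 18.95
```

>>> send_rows:
  plan:
    - [0, 0, -0.01, 0]
    - [0, 0, -0.01, 0]
    - [0, 0, 0, 0]

```text
t: 19.32
ee_pos: [0.5893, -0.176, 0.0943]
orientation: [3.141, -0.001, 0.04]
contact_force: [-1.3, 0.5, -1.2]
width: 0.0455
grip_force: 30.0
```

It's touching the lid at 25.1 mm, right at the expected height. I'll ease the grip, open, and rise.

>>> send_rows:
  plan:
    - [0, 0, 0, 0]
    - [0, 0, 0, 0]
  grip_force: 3

```text
t: 19.58
ee_pos: [0.5894, -0.176, 0.0943]
orientation: [3.141, -0.001, 0.04]
contact_force: [-1.5, 0.9, 1.8]
width: 0.046
grip_force: 3.0
```

>>> send_rows:
  plan:
    - [0, 0, 0, 0]
    - [0, 0, 0, 0]
    - [0, 0, 0, 0]
    - [0, 0, 0.4, 0]
    - [0, 0, 0.8, 0]
  claw: 1

```text
t: 20.2
ee_pos: [0.5879, -0.1756, 0.1634]
orientation: [-3.139, 0.005, 0.04]
contact_force: [0.9, -0.2, 0.5]
width: 0.0874
grip_force: 0.0
```

>>> send_rows:
  plan:
    - [0, 0, 0.8, 0]
    - [0, 0, 0.4, 0]
    - [-0.5, 0.7, 0, 0]
    - [-0.5, 0.8, 0, 0]
    - [-0.5, 0.8, 0, 0]

```text
t: 20.82
ee_pos: [0.4983, -0.0369, 0.2376]
orientation: [-3.141, -0.0, 0.039]
contact_force: [0.5, 0.5, 0.4]
width: 0.0877
grip_force: 0.0
```

>>> send_rows:
  plan:
    - [-0.2, 0.9, 0, 0]
    - [0, 0.9, 0, 0]
    - [0, 0.7, 0, 0]
    - [0, 0, 0, 0]

```text
t: 21.32
ee_pos: [0.4868, 0.1144, 0.2376]
orientation: [-3.141, -0.0, 0.044]
contact_force: [0.4, 0.1, -0.5]
width: 0.088
grip_force: 0.0
```

```bash
python3 - <<'E'
from fit import *
np.set_printoptions(precision=4,suppress=True)
s=arm.camera("side")[:,:,::-1];t=arm.camera("top")[:,:,::-1]
def c(im,x,y,w,h): return cv2.resize(im[y:y+h,x:x+w],(400,400),interpolation=cv2.INTER_CUBIC)
cv2.imwrite("pics/m5.png",np.hstack([c(s,260,180,100,100),c(t,302,150,100,100)]))
C=rect(64,46,145)/1e3
for ns in(["top"],["side"]): print(ns,*fit(ns,C,[.589,-.175,.04],[.015,.015,.15]))
print(arm.sense()["ee_pos"],arm.sense()["t"])
E
```

```text
['top'] [ 0.5893 -0.1766  0.0507] -205.38887808057342
['side'] [ 0.5885 -0.1755  0.0393] -160.45013092384687
[0.4873 0.1111 0.2377] 21.725
```

View pics/m5.png

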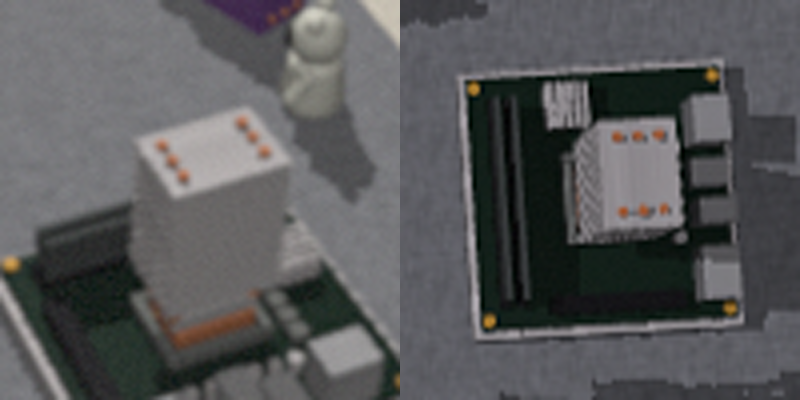

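The cooler stands level inside the frame (side: plate at (312,262), top face at (313,217)). Both views fit it at (0.589, -0.176), yaw 0.04, and the arm is clear.

```bash
python3 -c "
from plant import arm
print(arm.finish_job())"
```

```text
the job is handed in; nothing more can be done
None
```

The silver cooler now stands upright in the processor frame, let go and level, with its plate on the lid at about 25.1 mm and within about 1 mm of the socket's centre by my measurements; the job was handed in at about 22 s, and no verdict was returned.

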